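Clamp the connector and bring it to the soldering notch

TASK

Get the connector in the slide fixture ready for soldering: screw the knurled cap around it clockwise, fully home against its stop, then take the carriage by its black handle post and slide it along the rail, away from its starting end, until the spring ball clicks into the groove in the track. Finish while still gripping the handle firmly between the fingers with the carriage resting in that notch, not letting go at the end, and leave the other things on the bench where they are.

Things in the scene. Friction and masses are not known exactly. Their poses are not given: they have to be found in the camera images.
- fixture: Slide fixture fixed to the table: dark steel base plate 170 x 420 x 12 mm, with two aluminium guide bars along its length and a steel track strip between them. Origin: centre of the base's underside, on the table. z is up, +y runs along the rail in the direction the carriage must travel, x across the rail
- track (a point): Point on the top of the steel track strip (26 mm wide, top 26 mm above the table) under the ball when the carriage is at 0. The strip has one dark V groove across it, 14 mm wide, seen from above ahead of the carriage; it lies 110 to 160 mm from this point towards fixture +y, differently each time. The carriage's far stop is at least 40 mm past the notch
- carriage (a joint): Travel of the carriage towards fixture +y, m: 0 at its starting end, 0.20 at the far stop; starts at 0 to 0.03. About 3 to 4 N of friction; it stays where it is left. Coming to the groove the ball draws the carriage on (drag falls by 5 to 7 N), then, past the middle, resists with some 10 N more than the friction. Within 3 mm of the notch a released carriage is pulled to its middle
- deck (a point): Middle of the top of the carriage: an aluminium plate 80 mm across the rail, 150 mm along it, 14 mm thick, top 45 mm above the table. It lies at fixture x = 0, y = -0.12 m + carriage
- pin (a joint): Height, m, of the spring-loaded ball (16 mm) under the middle of the carriage and of its brass indicator pin, 8 mm thick, that stands 17 mm out of the carriage midway between handle and cap. About -0.0005 on the flat track, -0.0038 in the middle of the groove, about -0.002 at 2.5 mm to either side of it
- cap (a joint): Turn of the knurled screw cap, rad, growing clockwise seen from above: starts loose at 0 to 0.3, fully home at its stop at 1.2. It does not rise or sink as it turns; friction about 0.12 N m, it stays where it is left. A dark rib on its rim points to fixture +y, to a dark mark on the plate, at 0
- cap_grip (a point): Point on the cap's upright axis at a good height to grip, 71 mm above the table. The cap is a round knurled aluminium ring, 38 mm across, from 56 to 77 mm above the table, over a fixed cup 35 mm across. The connector, 23 mm across, stands up through it to 88 mm above the table. It lies 45 mm from the carriage's middle towards fixture +y
- handle: Black round handle post on the carriage, 22 mm across, with a foot 28 mm across and 6 mm high; 45 mm tall, its top 90 mm above the table. Origin: centre of its foot, on the carriage's top, 45 mm from the carriage's middle towards fixture -y
- handle_grip (a point): Point on the handle post's axis at a good height to grip it, 75 mm above the table, 30 mm above the carriage's top
- conn_a: loose round metal connector, 25 mm diameter flange, 30 mm tall, standing on the table on the robot's side of the fixture; a bystander. Origin: centre of its underside
- conn_b: same kind of loose connector, standing on the table on the far side of the fixture; a bystander
- conn_c: same kind of loose connector, standing on the fixture's base plate beside the guide bars (its top 42 mm above the table); a bystander
- flux: white plastic bottle, 48 mm diameter, 115 mm tall, at the far edge; a bystander. Origin: centre of its underside
- spool: solder spool with black flanges, 58 mm diameter, 42 mm tall, at the far edge; a bystander. Origin: centre of its underside
- driver: screwdriver lying on the table at the left, 170 mm long; a bystander. Origin under its middle

How it is judged (in metres and radians):
On the way, in this order (a step that is already met when the one before it is completed fails the run):
1. the cap is screwed home (value of joint cap above 1.1 rad), for 0.2 s.
2. the ball sits in the notch while the fingers grip the handle (value of joint pin below -0.002 m and contact force between the fingers and handle above 10 N), for 0.2 s.
At the end, for the whole second after the job is handed in: The cap is within 0.1 rad of its stop, the ball has dropped at least 2 mm (carriage within about 2.5 mm of the notch's middle), the carriage is still, and the fingers grip the handle post (total contact force above 10 N) (all of step 2 and value of joint cap above 1.1 rad and velocity of joint carriage between -0.01 and 0.01 m/s); the arm keeps its last pose, push and grip.
It fails at once if a bystander shoved or knocked about (moved more than 30 mm) (distance of any of conn_a, conn_b, conn_c, flux, spool, driver from where it was at the start of the episode above 0.03 m).
It also fails if it takes over 67 s, if anything falls off the work surface, if the arm or the gripper's body presses on something with over 40 N, if the wrist force passes 120 N, or if a joint passes its speed limit or range.

ROBOT

A 6-joint arm with a two-finger parallel gripper is mounted at the origin on the work surface. World frame = base frame: x ahead of the robot, y to its left, z up, the work surface at z = 0. Lengths are in m, angles in degrees, forces in N, time in s.
With the tool pointing down it reaches from about 0.275 to 0.775 m from the base axis. Payload 14.6 kg.
Tool frame: the origin (TCP) lies on the centre line of the jaws, within the pads' length; the fingertips stand bot.tip_extent ahead of it and the grasp point (between the pads) lies 11 mm behind it (bot.tip_extent is the distance from the TCP to the fingertips, in m); z points along the fingers, y is the line along which they close (so a half turn about z gives the same grasp; the last joint's range is limited). The gripper opens to 85 mm and grips with 20 to 120 N. Pads are 22 mm wide; open, the fingers measure 114 mm over their backs; the gripper's body (76 mm by 85 mm) begins 54 mm behind the grasp point. The pads swing forward as they close: fully open they stand 13 mm farther back than shut.
Start: joints at [-82.237, 15.075, -2.767, 72.158, 0, 81.102], TCP at [0.151, -0.503, 0.239] pointing down, gripper open.
Joint ranges: [-151.79, 151.79], [-50.71, 97.33], [-67.44, 78.34], [-121.81, 120.89], [-77.56, 73.72], [-180, 180]. Speed limits (degrees/s): [108.29, 108.29, 147.25, 159.86, 180, 180].

INTERFACE

Orientations are given as [roll, pitch, yaw] about the fixed x, y, z axes, in that order (R = Rz(yaw) Ry(pitch) Rx(roll)).
In Python, from cell import bot, imaging, job gives the robot as it stands. The module is installed in compiled form; this text tells all that it offers. Calls block until the motion is done:
- bot.move_to(position, orientation): joint-space move of the TCP to a pose.
- bot.move_l(position, rot=None, velocity=0.15, threshold=None): straight line of the TCP; rot=None keeps the orientation; velocity is the mean speed in m/s. With threshold (N) it stops when the force on the tool has changed by that much, and returns True; else False.
- bot.goto_joints(angles): joint-space move.
- bot.ungrasp() and bot.grasp(newtons=None): open the fingers fully, or close them until they stop; newtons is the grip in N (None keeps the last).
- bot.hold(seconds).
- bot.ik(position, orientation): joint angles nearest the present ones, or None.
- bot.observe(): the state.
- imaging.grab_frame(name): name is "scene" or "side" or "wrist"; returns the picture (420x560x3 uint8, red, green, blue); there is no depth.
- imaging.calibration(name): a dict with "fx", "fy", "cx", "cy" (pixels), "rvec" (rotation vector, rad) and "tvec" (3), from world to camera coordinates, as OpenCV has them. Camera axes: x right, y down, z forward; pixel columns grow to the right and rows downward; lengths in m; the calibration is good to about 2 mm. A picture is of the moment at which its call begins: read the wrist's pose just before it. calibration takes no time and is no camera call; for the wrist camera it gives the pose at the moment of the call.
A pose or a line that the arm cannot do raises bot.IKError and nothing moves.
- job.sign_off(): hands the job in; it is judged then, once.
The state is a dict: "clock": time; "joint_pos": joint angles; "joint_velocities": joint speeds; "tau": joint torques, N m; "tool_pos": TCP position; "tool_rot": TCP orientation; "contact_force": force on the tool from outside, world axes, zero at the start; "wrist_torque": the same for the moment, N m; "width": opening from 0.0 (shut) to 1.0 (fully open); "gripper_force": force on a finger pad.
Only numpy, scipy, OpenCV 4.12 (cv2) and the standard library are available. Lean on these libraries where they do the work, as an engineer would, in place of code of your own. Each camera call takes 0.05 s, during which the arm holds its last target. There are 200 camera calls.

## Working session

There is one attempt and no reset: what is moved stays moved. The work goes in short steps, each a Python script; the robot and the scene stay as the last script left them, time stands still between calls to the robot, and variables do not carry over. Pictures are saved under pics/ and viewed, at most 10 in all, crops included, and the job is handed in when it is done.

```bash
mkdir -p pics
python3 - <<'E'
from cell import bot, imaging, job
import cv2
for n in("scene","side"):
    cv2.imwrite(f"pics/{n}0.png",imaging.grab_frame(n)[:,:,::-1]); print(imaging.calibration(n))
s=bot.observe(); print(s, bot.tip_extent)
E
```

```text
{'fx': 499.7404284560194, 'fy': 499.7404284560194, 'cx': 286.9430397083908, 'cy': 212.7146197333199, 'rvec': array([ 1.41924575,  2.23254923, -0.79505303]), 'tvec': array([ 0.07068161, -0.43639385,  1.58372578])}
{'fx': 480.8900238283281, 'fy': 480.8900238283281, 'cx': 272.49719960146354, 'cy': 211.89538249439622, 'rvec': array([ 2.12922773, -0.10450413,  0.05646564]), 'tvec': array([-0.56743992,  0.19210179,  0.91889079])}
{'clock': 0.1, 'joint_pos': array([-8.22359531e+01,  1.50953386e+01, -2.80032136e+00,  7.21575845e+01,
        3.06343161e-04,  8.11027811e+01]), 'joint_velocities': array([ 0.05378166, -0.01192399,  0.08644349,  0.04025255,  0.01733189,
       -0.06111634]), 'tau': array([ 3.21764172e-03, -6.38582253e+01,  3.85062289e+01,  1.00160076e-02,
       -9.29360090e-05, -1.62486788e-05]), 'tool_pos': array([ 0.15049556, -0.50272054,  0.23887876]), 'tool_rot': array([-1.79947444e+02, -8.53756965e-03,  1.66612616e+01]), 'contact_force': array([-0.3777685 , -0.41744588,  0.01212586]), 'wrist_torque': array([ 0.00987814,  0.00669751, -0.02072099]), 'gripper_force': 0.0, 'width': 1.003107936756463} 0.008
```

View pics/scene0.png

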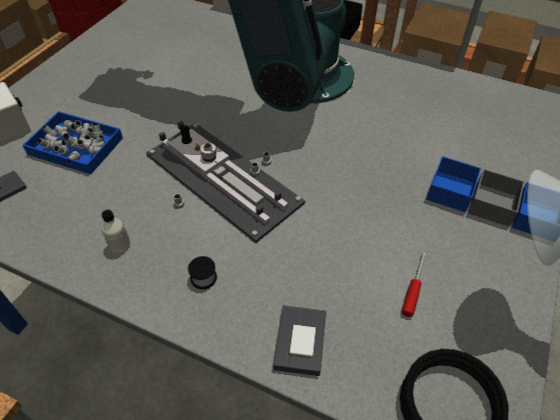

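View pics/side0.png

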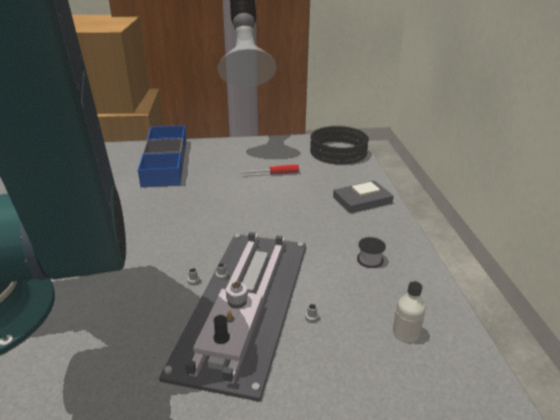

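The scene view shows the plate corners at about (147,154), (191,126), (303,202) and (257,238), with the handle at (185,130) and the cap at (208,152). The side view has them at (164,378), (262,389), (307,242) and (237,233), with the handle top at (221,320) and the cap at (237,293). I'll get a coarse pose from these, then look from above with the wrist camera.

```bash
cat > h.py <<'E'
import numpy as np, cv2
from cell import bot, imaging, job
def K(c): return np.array([[c['fx'],0,c['cx']],[0,c['fy'],c['cy']],[0,0,1.]])
def ray(c,uv,z):
    R=cv2.Rodrigues(c['rvec'])[0]; o=-R.T@c['tvec']
    d=(R.T@np.linalg.inv(K(c))@np.c_[np.atleast_2d(uv),np.ones(len(np.atleast_2d(uv)))].T).T
    return o+d*((z-o[2])/d[:,2])[:,None]
def proj(c,P): return cv2.projectPoints(np.array(P,float).reshape(-1,1,3),c['rvec'],c['tvec'],K(c),None)[0][:,0]
E
python3 - <<'E'
from h import *
for n,uv in(("scene",[(147,154),(191,126),(303,202),(257,238)]),("side",[(262,389),(164,378),(237,233),(307,242)])):
    P=ray(imaging.calibration(n),uv,.012)
    print(n,P.round(3).tolist(),P.mean(0)); d=P[2]+P[3]-P[0]-P[1]; print(np.degrees(np.arctan2(d[1],d[0])))
for n,h,c in(("scene",(184,124),(208,148)),("side",(221,320),(237,289))):
    C=imaging.calibration(n); print(ray(C,h,.09),ray(C,c,.085))
c=imaging.calibration("wrist"); R=cv2.Rodrigues(c['rvec'])[0]; print(-R.T@c['tvec'],R,c['fx'],c['cx'],c['cy'])
E
```

```text
scene [[0.53, -0.242, 0.012], [0.383, -0.197, 0.012], [0.506, 0.2, 0.012], [0.653, 0.148, 0.012]] [ 0.51831885 -0.02301908  0.012     ]
72.64941739287477
side [[0.53, -0.236, 0.012], [0.375, -0.199, 0.012], [0.506, 0.2, 0.012], [0.663, 0.149, 0.012]] [ 0.51883641 -0.02155426  0.012     ]
71.36523575345744
[[ 0.4581029  -0.15974601  0.09      ]] [[ 0.5048134  -0.06139353  0.085     ]]
[[ 0.47122668 -0.15783658  0.09      ]] [[ 0.49958278 -0.079527    0.085     ]]
[ 0.2299756  -0.47836459  0.37317501] [[ 0.2861714  -0.95817785 -0.00107009]
 [-0.90754832 -0.27140817  0.32045851]
 [-0.30734667 -0.0907349  -0.94726195]] 323.747492347386 278.67024399526053 215.93857849141943
```

Run:
```python
from h import *
f=np.array([.5186,-.0225]);a=np.radians(72);Y=np.array([np.cos(a),np.sin(a)])
p=f-.04*Y
bot.move_to([*p,.24],[180,0,-18])
c=imaging.calibration("wrist"); im=imaging.grab_frame("wrist"); np.savez("w1.npz",im=im,**c)
cv2.imwrite("pics/w1.png",im[:,:,::-1]); s=bot.observe();print(s['clock'],s['tool_pos'],s['joint_pos'])
```

```text
3.9 [ 0.50624191 -0.06071893  0.23999333] [-1.60020199e+01  1.35724571e+01 -4.74636291e+00  7.16809873e+01
 -2.03471493e-03 -1.77972123e+02]
```

View pics/w1.png

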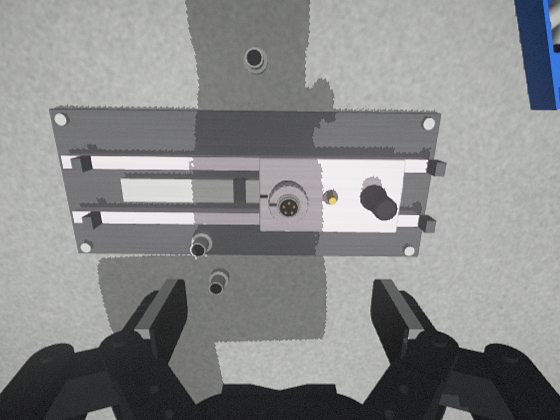

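The wrist view shows the plate corners at (50,109), (440,113), (415,256) and (79,254). The groove spans columns 234–246 at row 190, the deck spans columns 260–404, and the handle top is near (385,208). The connector top is at (289,208) and the rib and mark are near (265–272,196–205). Next I'll refine these and enlarge the view around the cap.

Run:
```python
from h import *
d=np.load("w1.npz");im=d['im'];c={k:(d[k] if d[k].ndim else float(d[k])) for k in d.files if k!='im'}
P=ray(c,[(51,109),(440,113),(415,256),(79,254)],.012)
q=np.array([P[0]+P[3]-P[1]-P[2]])[0]; yaw=np.arctan2(q[1],q[0]); f=P.mean(0)[:2]
print(P.round(4).tolist(),f,np.degrees(yaw),np.linalg.norm(q)/2)
Y=np.array([np.cos(yaw),np.sin(yaw)]);X=np.array([Y[1],-Y[0]])
F=lambda uv,z:(lambda D:np.c_[D@X,D@Y].round(4).tolist())(ray(c,uv,z)[:,:2]-f)
print("bolts",F([(60,119),(429,124),(409,251),(85,247)],.014))
print("groove",F([(234,190),(246,190)],.026)); print("deck",F([(260,160),(260,231),(404,160),(401,231)],.045))
print("conn top",F([(289,208)],.088),"handle top",F([(385,208)],.09),"pin top",F([(333,201)],.062))
print(im[190,225:262].mean(1).round().astype(int))
print(im[225,395:410].mean(1).astype(int),im[170,395:410].mean(1).astype(int))
cv2.imwrite("pics/w1c.png",cv2.resize(im[145:245,225:425],None,fx=4,fy=4,interpolation=cv2.INTER_CUBIC)[:,:,::-1])
```

```text
[[0.6576, 0.1455, 0.012], [0.5254, -0.2469, 0.012], [0.3668, -0.191, 0.012], [0.4977, 0.2016, 0.012]] [ 0.5118724  -0.02268893] 71.46915275386972 0.41393304154970395
bolts [[0.0747, 0.197], [0.0727, -0.1974], [-0.0764, -0.1965], [-0.0744, 0.1978]]
groove [[0.0013, 0.0125], [0.0015, -0.0008]]
deck [[0.0377, -0.0177], [-0.0396, -0.0169], [0.0389, -0.1637], [-0.0383, -0.1707]]
conn top [[0.0003, -0.0465]] handle top [[0.0017, -0.1347]] pin top [[-0.0001, -0.0914]]
[149 151 152 150 149 148 151 154 108  81  83  79  74  75  82  79  79  81
  81  77  90 147 151 150 150 155 150 150 153 151 154 151 152 154 141 161
 173]
[239 228 240 243 243 242 243 242 242 243 243 243 243 243 243] [239 239 238 239 240 240 239 239 235 219 236 239 238 238 238]
```

View pics/w1c.png

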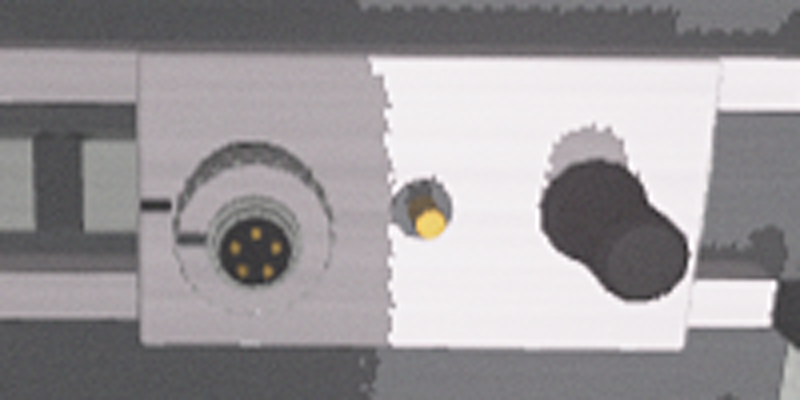

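The crop shows the rib at about (190,240), pointing almost at the plate mark (155,205), so the cap starts near 0. The groove centre is at fixture y of about +0.006 and the carriage starts at about 0.0285, so it needs about 98 mm of travel. Now the cap.

```bash
cat >> h.py <<'E'
f=np.array([.5118724,-.02268893]);yaw=71.47;Y=np.array([np.cos(np.radians(yaw)),np.sin(np.radians(yaw))]);X=np.array([Y[1],-Y[0]])
W=lambda x,y:f+x*X+y*Y
def st(*k):
    s=bot.observe(); print(round(s['clock'],2),s['tool_pos'].round(4),s['tool_rot'].round(1),'F',s['contact_force'].round(1),'T',s['wrist_torque'].round(2),'w',round(s['width'],3),'g',round(s['gripper_force'],1),*k); return s
E
python3 - <<'E'
from h import *
p=W(0,-.0465); y0=yaw+39
bot.move_to([*p,.17],[180,0,y0]); st()
bot.move_l([*p,.061],velocity=.08); st()
bot.grasp(35); st()
for k in range(1,7):
    bot.move_to([*p,.061],[180,0,y0-13*k]); st()
E
```

```text
7.25 [ 0.4971 -0.0668  0.17  ] [180.    0.  110.5] F [ 0.2  0.5 -0.3] T [-0.01  0.01  0.03] w 0.998 g 0.0
8.76 [ 0.4974 -0.0669  0.0614] [180.    0.  110.5] F [ 0.7 -0.1  0. ] T [ 0.01 -0.02 -0.01] w 1.0 g 0.0
9.26 [ 0.4969 -0.0665  0.0613] [180.   -0.  110.5] F [-2.9  2.7  8.6] T [ 0.47  0.64 -0.02] w 0.43 g 34.2
9.59 [ 0.4969 -0.0665  0.0613] [180.   -0.   97.4] F [-1.9  3.2  7.7] T [ 0.51  0.63 -0.12] w 0.433 g 34.1
9.93 [ 0.497  -0.0665  0.0613] [180.   -0.   84.4] F [-2.6  2.5  8.3] T [ 0.49  0.54 -0.1 ] w 0.43 g 34.2
10.26 [ 0.497  -0.0665  0.0613] [180.   -0.   71.4] F [-2.3  2.7  6.4] T [ 0.53  0.51 -0.08] w 0.429 g 34.2
10.59 [ 0.4971 -0.0665  0.0613] [-180.    -0.    58.4] F [-1.6  2.7  7.2] T [ 0.5   0.46 -0.14] w 0.428 g 34.2
10.93 [ 0.4971 -0.0665  0.0613] [-180.    -0.    45.4] F [-2.1  2.9  7.4] T [ 0.52  0.44 -0.15] w 0.437 g 34.2
11.26 [ 0.497  -0.0666  0.0612] [-180.    -0.    32.7] F [-1.8  0.8  6.5] T [0.32 0.51 0.02] w 0.437 g 35.3
```

Run:
```python
from h import *
p=W(0,-.0465)
for a in (28,22): bot.move_to([*p,.061],[180,0,a]); st()
bot.ungrasp(); bot.move_l([*p,.17]); 
bot.move_to([*W(0,-.05),.24],[180,0,-18])
c=imaging.calibration("wrist"); im=imaging.grab_frame("wrist"); np.savez("w2.npz",im=im,**c); st()
cv2.imwrite("pics/w2c.png",cv2.resize(im[145:245,225:425],None,fx=4,fy=4,interpolation=cv2.INTER_CUBIC)[:,:,::-1])
```

```text
11.51 [ 0.497  -0.0666  0.0611] [-180.    -0.    28.3] F [-2.   2.5  4.9] T [0.47 0.43 0.32] w 0.433 g 35.3
11.76 [ 0.4971 -0.0666  0.061 ] [-180.    -0.    22.3] F [-1.2  2.9  3.1] T [0.65 0.27 0.23] w 0.432 g 35.3
17.82 [ 0.496  -0.0701  0.24  ] [180.   0. -18.] F [-0.3 -0.1 -0.3] T [-0.06 -0.    0.03] w 0.997 g 0.0
```

View pics/w2c.png

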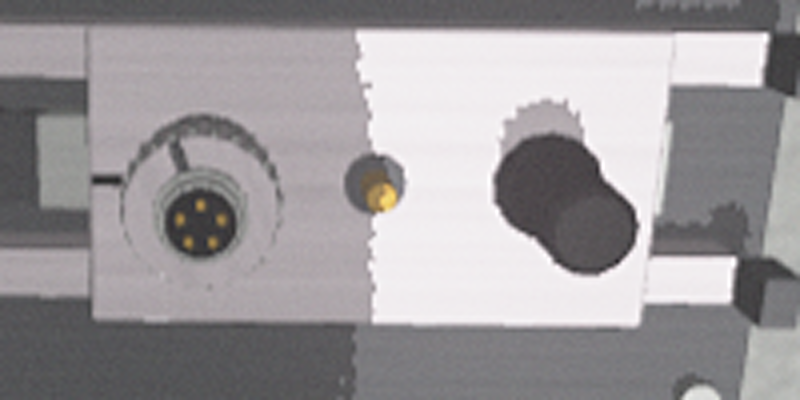

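The rib now sits at crop (178,155), well round from the mark. I'll compute its angle.

Run:
```python
from h import *
d=np.load("w2.npz");im=d['im'];c={k:(d[k] if d[k].ndim else float(d[k])) for k in d.files if k!='im'}
cr=lambda u,v:(225+(u+.5)/4-.5,145+(v+.5)/4-.5)
F=lambda uv,z:(lambda D:np.c_[D@X,D@Y])(ray(c,uv,z)[:,:2]-f)
o=F([cr(201,222)],.088)[0]; r=F([cr(172,143),cr(185,168),cr(178,155)],.077)
print("conn",o,"rib",r, "angle",np.arctan2(r[:,0]-o[0],r[:,1]-o[1]), "line",np.arctan2(*(r[0]-r[1])))
print("pin",F([cr(381,196)],.062),"handle",F([cr(593,232)],.09),"deck",F([cr(90,180),cr(90,310),cr(643,310),cr(672,40)],.045))
hsv=cv2.cvtColor(im,cv2.COLOR_RGB2GRAY)[:,:]; 
d=np.load("w1.npz");c={k:(d[k] if d[k].ndim else float(d[k])) for k in d.files if k!='im'}
o=F([cr(255,250)],.088)[0]; r=F([cr(178,239),cr(205,241)],.077); print("before",o,r,np.arctan2(r[:,0]-o[0],r[:,1]-o[1]))
```

```text
conn [ 0.00102672 -0.04552254] rib [[ 0.01700395 -0.0385444 ]
 [ 0.0110456  -0.04158651]
 [ 0.01415286 -0.03994356]] angle [1.15901068 1.19645893 1.1689017 ] line 1.0987336693035765
pin [[ 0.00071336 -0.09000434]] handle [[-7.74688144e-06 -1.35143367e-01]] deck [[-8.91542925e-05 -1.60328314e-02]
 [-3.61910196e-02 -1.52105053e-02]
 [-3.49045420e-02 -1.64610513e-01]
 [ 3.74615584e-02 -1.63660751e-01]]
before [ 0.00114768 -0.04589402] [[ 3.60851808e-04 -2.77751706e-02]
 [-8.61662780e-05 -3.42433626e-02]] [-0.04339883 -0.1055105 ]
```

Run:
```python
from h import *
p=W(0,-.1352)
bot.move_to([*p,.17],[180,0,yaw]); bot.move_l([*p,.064],velocity=.08); st()
bot.grasp(70); st()
def go(t,v):
    q=p+t*Y; bot.move_l([*q,.064],velocity=v); s=bot.observe()
    return (s['tool_pos'][:2]-p)@Y, s['contact_force'][:2]@Y, s['contact_force'][:2]@X
print(np.round(go(.08,.05),4)); st()
for t in np.arange(.082,.0991,.001): print(np.round(go(t,.02),4))
st(); im=imaging.grab_frame("wrist"); cv2.imwrite("pics/w3.png",im[:,:,::-1])
```

```text
23.06 [ 0.4691 -0.151   0.0644] [180.    0.   71.5] F [1.  0.  0.5] T [ 0.03 -0.02  0.02] w 1.0 g 0.0
23.68 [ 0.4685 -0.1507  0.0643] [-180.     0.    71.5] F [-3.5  2.4  8.4] T [ 0.24  0.84 -0.01] w 0.235 g 68.3
[ 0.0795 -4.3728 -3.8117]
25.43 [ 0.494  -0.0754  0.0643] [-1.80e+02  1.00e-01  7.15e+01] F [-5.  -2.9  7.5] T [-0.5   0.88 -0.02] w 0.234 g 68.3
[ 0.082   0.5284 -2.7888]
[ 0.0829 -1.9661 -2.842 ]
[ 0.0837 -2.3318 -3.5894]
[ 0.0848 -1.939  -2.8134]
[ 0.0857 -4.0248 -3.0126]
[ 0.0867 -2.052  -3.0857]
[ 0.0878 -1.9133 -2.9366]
[ 0.0886 -3.4481 -3.6011]
[ 0.0897 -2.7598 -2.6573]
[ 0.0909 -1.3964 -3.4291]
[ 0.092   0.1676 -3.09  ]
[ 0.0932  1.1454 -2.2089]
[ 0.0944  3.1909 -3.3263]
[ 0.0955  4.488  -1.8063]
[ 0.0964  2.8188 -2.4585]
[ 0.0972  1.8932 -2.5396]
[ 0.0975 -5.515  -2.5262]
[  0.0977 -11.6152  -3.7159]
29.93 [ 0.4998 -0.0582  0.0643] [-180.     0.2   71.4] F [-7.2 -9.8  8.1] T [-1.82  1.34  0.05] w 0.233 g 68.3
```

View pics/w3.png

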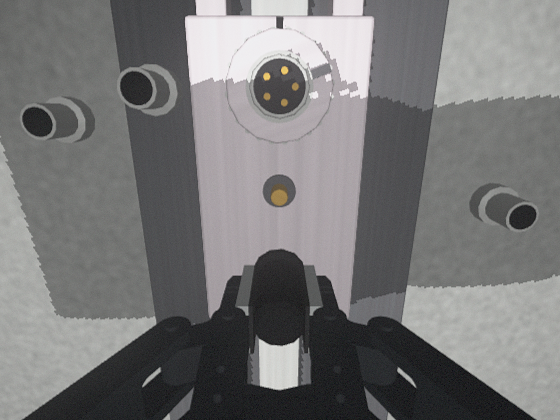

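The wrist view shows the fingers holding the handle (278,300), the pin now lower at (279,195), the rib turned to (318,72), and the bystanders in place. The force trace pulls forward, then resists strongly at 97.5 mm, so the ball is in the notch. I'll ease the preload and check the state before handing in.

Run:
```python
from h import *
p=W(0,-.1352)
bot.move_l([*(p+.0977*Y),.064],velocity=.02); bot.hold(1.0)
s=st(); print((s['tool_pos'][:2]-p)@Y,s['contact_force'][:2]@Y)
bot.hold(.5); s=st(); print((s['tool_pos'][:2]-p)@Y,s['contact_force'][:2]@Y)
```

```text
31.23 [ 0.4997 -0.0586  0.0643] [-1.80e+02  1.00e-01  7.15e+01] F [-4.5 -2.3  7.7] T [-0.46  0.79 -0.06] w 0.24 g 68.3
0.09730734508561406 -3.645450227901148
31.73 [ 0.4997 -0.0586  0.0643] [-1.80e+02  1.00e-01  7.15e+01] F [-2.6 -2.3  7. ] T [-0.42  0.81 -0.03] w 0.235 g 68.3
0.0972996205006715 -3.05156256284543
```

```bash
python3 -c "
from cell import job
print(job.sign_off())"
```

```text
the job is handed in; nothing more can be done
None
```

I handed the job in with the cap screwed home (about 1.17 rad measured from the rib), the carriage in the notch judging by the force trace, and the handle still gripped at about 68 N; the sign-off call returned no verdict.

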